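# Seat a square bearing cover flange-down in the jig pocket

### The arm

A 6-joint arm with a two-finger parallel gripper is mounted at the origin on the work surface. World frame = base frame: x ahead of the robot, y to its left, z up, the work surface at z = 0. Lengths are in m, angles in rad, forces in N, time in s.
With the tool pointing down it reaches from about 0.35 to 0.875 m from the base axis. Payload 15.5 kg.
Tool frame: the origin (TCP) lies midway between the tips of the shut fingers; the grasp point (between the pads) lies 19 mm behind it; z points along the fingers, y is the line along which they close (so a half turn about z gives the same grasp; the last joint's range is limited). The gripper opens to 85 mm and grips with 20 to 120 N. Pads are 22 mm wide; open, the fingers measure 114 mm over their backs; the gripper's body (76 mm by 85 mm) begins 54 mm behind the grasp point. The pads swing forward as they close: fully open they stand 13 mm farther back than shut.
Start: joints at [1.04, 0.494, 1.345, -0, 1.302, -0.096], TCP at [0.264, 0.567, 0.231] pointing down, gripper open.
Joint ranges: [-2.91, 2.91], [-0.82, 2.16], [0.22, 2.67], [-1.22, 4.37], [0.12, 2.79], [-3.08, 3.08]. Speed limits (rad/s): [1.89, 1.89, 2.57, 3.01, 3.01, 3.01].

### API

Orientations are given as a 3x3 rotation matrix whose columns are the frame's x, y, z axes.
In Python, from station import r gives the robot as it stands.
- The arm moves only by the tool send_rows, never from a script. Its argument "steps" is a list of rows, each a list of 3 entries, a list of its own where there are three numbers: the shift along the tool's x, y, z in mm, then the turn, a rotation vector about the tool's x, y, z in degrees, then the finger opening in mm, from 0 to 85.4. A call has 1 to 20 rows; each row is the pose to reach, as a shift and turn from the pose commanded when the call began, along the tool's axes at that moment; what a row does not reach only later rows make up. A row lasts 1/10 s, in which the tool goes at most 50 mm and 8.59 degrees, less where a joint would pass 70% of its speed; a pose out of reach is approached as far as the arm can. A call with a gripper value outside its range is refused whole. The fingers move at their own pace and stop on an object; "newtons" is the grip in N (left out, the last holds). Time passes only in rows, so rows that repeat a pose let the fingers close. It gives the time, the measured TCP pose, the force, the opening and the grip force at its end, in the units of the state.
- r.state(): the state, without advancing time (a new reading comes with each control period).
- r.read_camera(name): name is "side" or "top"; returns (picture, depth): 480x640x3 uint8, blue, green, red; 480x640 float32, m along the optical axis (not along the pixel's ray), 0 where there is no reading.
- r.get_calibration(name): a dict with "camera_matrix" (3x3 intrinsics, pixels), "k1" (the pictures are not rectified: a ray, as slopes to the right and down, at radius r is drawn at 1 + k1 r^2 times it, then the intrinsics apply), "R" (3x3) and "t" (3): a world point X has camera coordinates R X + t. Camera axes: x right, y down, z forward; pixel columns grow to the right and rows downward; lengths in m; the calibration is good to about 2 mm. A picture is of the moment at which its call begins. get_calibration takes no time and is no camera call.
- r.sign_off(): hands the job in; it is judged then, once.
Trained networks look in the newest picture that a camera, given by its name, has taken for a name from the list of things; names that differ only in an ending like _2 or _b are one class to them, and where a whole thing is asked for, a point or a joint stands for the part that bears it (a point fixed in the world has none). Each returns a list of dicts, best first, with "score" (0 to 1); they miss things now and then, are a little off and sometimes report something else, mostly with a low value. They report only what shows in the picture. A call takes as long as a camera call. They do not tell look-alikes from the thing itself.
- r.search_frame(camera, query): "location" ([column, row] as shares, 0 to 1, of the picture: columns of its width, rows of its height, amid what is visible of it).
- r.trace(camera, query): "region" (480x640 bool, what is visible of it) and "location" ([column, row] as shares, 0 to 1, of the picture: columns of its width, rows of its height, amid what is visible of it).
The state is a dict: "clock": time; "joint_positions": joint angles; "joint_velocities": joint speeds; "effort": joint torques, N m; "ee_pos": TCP position; "ee_rot": TCP orientation; "force": force on the tool from outside, world axes, zero at the start; "ft_torque": the same for the moment, N m; "gripper_width": finger opening in m; "finger_force": force on a finger pad.
Only numpy, scipy, OpenCV 4.12 (cv2) and the standard library are available. Lean on these libraries where they do the work, as an engineer would, in place of code of your own. Each camera call takes 0.05 s, during which the arm holds its last target. There are 200 camera calls.

### The job

The square-flanged bearing cover is lying on its side on the plywood jig board. Tip it over onto its flange, boss up, and slide it along the board into the square pocket until it is fully home, its flange level with the board all round. Keep it low over the board rather than lifting it up high, and leave the other hardware where it is.

Things in the scene. Friction and masses are not known exactly. Their poses are not given: they have to be found in the camera images.
- cover: aluminium cover: SQUARE flange 100 x 100 x 12 mm, closed round boss 52 mm across, 45 mm long, on one face; 0.5 kg. Starts on its side on the board, on a flange edge and the boss end, boss pointing roughly away from the pocket, 28 deg below level. Origin: centre of the flange's flat face (no boss); z from there along the boss, x, y parallel to flange edges; +x edge uppermost at first
- board: plywood jig board fixed to the bench, 500 x 190 mm, 18 mm thick, with a square pocket near one end; origin at the centre of its underside (bench level), x along its length towards the pocket end, z up
- pocket (a point): centre of the floor of the square pocket in the board: the pocket is 108 x 108 mm and 12 mm deep (floor 6 mm above the bench, rim 18 mm above it), square with the board, its centre 130 mm from the board's centre along the board's x
- bolt_a: hex bolt 150 mm long with a nut on its end, 36 mm across flats, lying across the far end of the board, on the board; origin under its middle, x along it
- bolt_b: hex bolt 180 mm long with a nut on its end, 36 mm across flats, lying on the bench beside the board; origin under its middle, x along it
- flange_nut: large steel nut, round flange 84 mm across and hexagon 60 mm across flats, 44 mm high, standing flange-down on the bench; origin at the centre of its underside
- round_cover: another aluminium cover, with a ROUND flange 100 mm across and 12 mm thick and a boss 52 mm across, 52 mm high in all, standing on the bench beside the board; not the one for this job; origin at the centre of its underside
- oil_can: small closed steel can, 60 mm across, 70 mm high, standing on the bench; origin at the centre of its underside
- wrench: steel wrench 200 mm long, lying on the bench past the pocket end of the board; x along it
There are look-alikes about, which are no part of the job. Leave any green look-alike of the cover alone.

How it is judged:
By the outcome, as a careful person would: the job done as asked, in the order asked, and still so for the second after the job is handed in, with the robot touching nothing.
It also fails if it takes over 72 s, if anything falls off the work surface, if the arm or the gripper's body presses on something with over 40 N, if the wrist force passes 120 N, or if a joint passes its speed limit or range.

## Working session

There is one attempt and no reset: what is moved stays moved. The work goes in short steps, Python scripts to look and compute and a tool call to move; the robot and the scene stay as the last step left them, time stands still between calls to the robot, and variables do not carry over. Pictures are saved under pics/ and viewed, at most 10 in all, crops included, and the job is handed in when it is done.

Besides the shell and the picture viewer there is one more tool, called after ">>>" in YAML: its name, and indented under it one key for each argument. send_rows: Moves the arm, as the interface text tells. Its arguments: {"type":"object","properties":{"steps":{"type":"array"},"newtons":{"type":"number"}},"required":["steps"]}

```bash
ls; mkdir -p pics; cat > h.py <<'E'
import numpy as np,cv2
from station import r
def cloud(name):
    img,d=r.read_camera(name); c=r.get_calibration(name); return img,d,c
def pts(d,c,mask=None):
    K=np.array(c["camera_matrix"]);R=np.array(c["R"]);t=np.array(c["t"])
    v,u=np.nonzero((d>0) if mask is None else (mask&(d>0)))
    p=cv2.undistortPoints(np.c_[u,v].astype(float).reshape(-1,1,2),K,np.array([c["k1"],0,0,0.]))[:,0]
    z=d[v,u]; X=np.c_[p*z[:,None],z]
    return (X-t)@R,u,v
def at(d,c,u,v,n=2):
    m=np.zeros(d.shape,bool);m[v-n:v+n+1,u-n:u+n+1]=1
    return np.median(pts(d,c,m)[0],0)
E
python3 - <<'E'
from h import *
for n in("top","side"):
    img,d,c=cloud(n); cv2.imwrite(f"pics/{n}0.png",img); np.savez(f"{n}0.npz",img=img,d=d)
    print(n,c["camera_matrix"],c["k1"],c["R"],c["t"])
    for q in("cover","board","round_cover"):
        for o in r.trace(n,q)[:4]:
            print(q,round(o["score"],2),np.array(o["location"])*[640,480], np.median(pts(d,c,o["region"])[0],0).round(3))
E
```

```text
pics
top [[498.57798988   0.         315.48158252]
 [  0.         498.57798988 228.74911663]
 [  0.           0.           1.        ]] -0.009358471715893312 [[ 0.01240489 -0.99987743 -0.00955217]
 [-0.9971991  -0.01166589 -0.0738773 ]
 [ 0.07375681  0.01044186 -0.99722159]] [0.01265397 0.55712681 1.10525075]
cover 0.91 [399.424 230.112] [ 0.556 -0.163  0.071]
cover 0.87 [406.272 328.32 ] [ 0.34  -0.172  0.054]
cover 0.84 [499.904 240.816] [ 0.533 -0.383  0.055]
cover 0.57 [504.128 162.288] [ 0.702 -0.388  0.056]
board 0.65 [331.584 236.688] [ 0.544 -0.019  0.017]
round_cover 0.67 [402.688 154.992] [ 0.728 -0.176  0.013]
side [[478.64752866   0.         323.58120274]
 [  0.         478.64752866 241.63636718]
 [  0.           0.           1.        ]] -0.02128988890764855 [[-9.99375029e-01 -2.75694859e-02 -2.21240913e-02]
 [ 2.11383302e-04  6.21203844e-01 -7.83648990e-01]
 [ 3.53483704e-02 -7.83163909e-01 -6.20809782e-01]] [0.54972361 0.05619189 1.03421495]
cover 0.82 [270.016 159.6  ] [ 0.704 -0.387  0.052]
cover 0.77 [330.88 163.68] [ 0.536 -0.375  0.05 ]
cover 0.63 [322.112 204.912] [ 0.559 -0.154  0.067]
cover 0.61 [414.208 207.792] [ 0.335 -0.161  0.049]
board 0.95 [324.224 277.584] [0.542 0.048 0.017]
round_cover 0.9 [253.184 216.816] [ 0.724 -0.168  0.025]
```

View pics/top0.png

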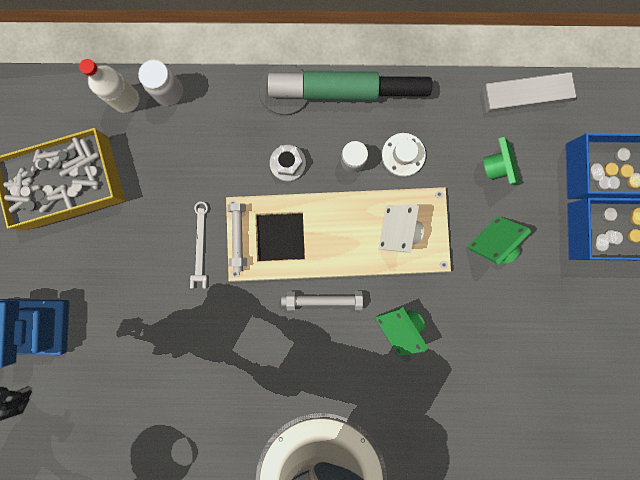

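View pics/side0.png

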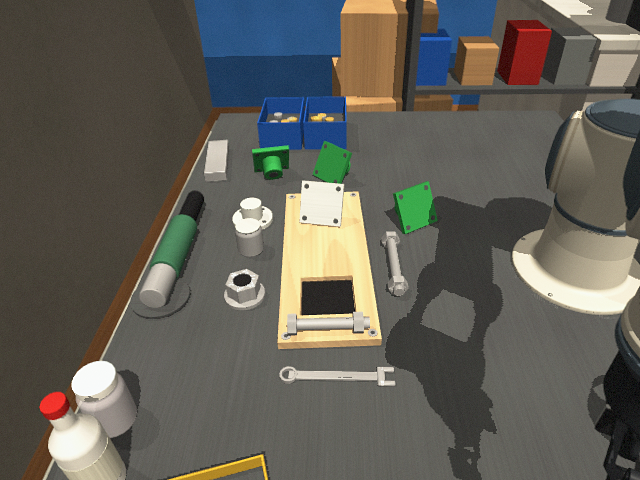

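The top view shows the bare aluminium cover on the board at (400,230), with a square flange with holes and its boss pointing right, away from the pocket at (281,237). The cover-class candidates are:
- aluminium on the board at (399,230)
- green at (406,328)
- green at (500,241)
- green at (504,162)
- round-flanged at (403,155)

Only (399,230) is square, aluminium and on the board. I'll confirm that in one crop and measure it.

```bash
cat > m.py <<'E'
from h import *
img=np.load("top0.npz")["img"]; cv2.imwrite("pics/crop0.png",cv2.resize(img[180:285,220:460],None,fx=3.2,fy=3.2,interpolation=cv2.INTER_CUBIC))
for n in("top","side"):
    z=np.load(n+"0.npz");d=z["d"];c=r.get_calibration(n);img=z["img"]
    P,u,v=pts(d,c); roi=(P[:,0]>.40)&(P[:,0]<.68)&(P[:,1]>-.32)&(P[:,1]<.27)
    b=roi&(abs(P[:,2]-.018)<.006); col=img[v,u].astype(int); b&=(col[:,2]-col[:,0]>40)
    rect=cv2.minAreaRect(P[b][:,:2].astype(np.float32)*1000); print(n,"board",rect,np.median(P[b][:,2]))
    # pocket: low/dark
    k=roi&(col.sum(1)<150)&(P[:,2]<.014)&(P[:,1]>.0)&(P[:,1]<.2)&(P[:,0]>.48)&(P[:,0]<.62)
    print("pocket",cv2.minAreaRect(P[k][:,:2].astype(np.float32)*1000),np.median(P[k][:,2]),k.sum())
    k=roi&(P[:,2]>.026)&(P[:,1]<-.05)
    Q=P[k]; print("cover ext",Q.min(0).round(3),Q.max(0).round(3),len(Q))
    # ransac plane of face
    rng=np.random.default_rng(0);best=None
    for _ in range(400):
        a=Q[rng.choice(len(Q),3,False)];nn=np.cross(a[1]-a[0],a[2]-a[0]);L=np.linalg.norm(nn)
        if L<1e-6: continue
        nn/=L;s=abs((Q-a[0])@nn)<.003
        if best is None or s.sum()>best.sum():best=s
    F=Q[best];m=F.mean(0);nn=np.linalg.svd(F-m)[2][2];nn*=np.sign(nn[2]);print("plane",m.round(4),nn.round(3),"tilt",np.degrees(np.arcsin(nn[2])),"yaw",np.degrees(np.arctan2(nn[1],nn[0])),len(F))
    x=np.cross(nn,[0,0,1]);x/=np.linalg.norm(x);y=np.cross(nn,x); y*=np.sign(y[2])
    r2=cv2.minAreaRect((np.c_[(F-m)@x,(F-m)@y]*1000).astype(np.float32));print("face rect",r2,"hor axis",x.round(3),"up",y.round(3)); print("centre",(m+r2[0][0]/1000*x+r2[0][1]/1000*y).round(4))
s=r.state();print(s["ee_rot"],s["ee_pos"],s["clock"],s["gripper_width"])
E
python3 m.py
```

```text
top board ((547.5071411132812, -30.2041015625), (190.6276397705078, 501.6642150878906), 3.2430434226989746) 0.017847430294271688
pocket ((538.8929443359375, 100.0757064819336), (103.89430236816406, 104.61181640625), 2.7767462730407715) 0.006491899915925503 1470
cover ext [ 0.401 -0.216  0.026] [ 0.623 -0.05   0.114] 1745
plane [ 0.5586 -0.1566  0.0724] [0.148 0.862 0.484] tilt 28.96028410695793 yaw 80.27939024557128 1294
face rect ((0.1004791259765625, -2.3826560974121094), (100.71936798095703, 100.49358367919922), 89.6810302734375) hor axis [ 0.986 -0.169  0.   ] up [-0.082 -0.477  0.875]
centre [ 0.5589 -0.1555  0.0703]
side board ((547.4583129882812, -28.677520751953125), (190.36495971679688, 505.3009948730469), 3.2018604278564453) 0.01701850342596935
pocket ((539.6876220703125, 96.93548583984375), (103.22919464111328, 97.06138610839844), 3.567822217941284) 0.005656632523723837 1663
cover ext [ 0.4   -0.193  0.026] [ 0.612 -0.05   0.112] 1775
plane [ 0.5586 -0.1545  0.0684] [0.146 0.866 0.478] tilt 28.522369371128452 yaw 80.46227484763907 1435
face rect ((0.7792778015136719, -0.5492935180664062), (100.62737274169922, 97.32123565673828), 0.17251190543174744) hor axis [ 0.986 -0.166  0.   ] up [-0.079 -0.471  0.879]
centre [ 0.5594 -0.1544  0.0679]
[[-9.06531133e-01  4.22138940e-01 -1.43925136e-04]
 [ 4.22138960e-01  9.06531123e-01 -1.49872215e-04]
 [ 6.72057171e-05 -1.96620236e-04 -9.99999978e-01]] [0.26378526 0.56655268 0.2311691 ] 0.4 0.08553699126282492
```

```bash
sleep 3; ls pics
```

```text
crop0.png
side0.png
top0.png
```

View pics/crop0.png

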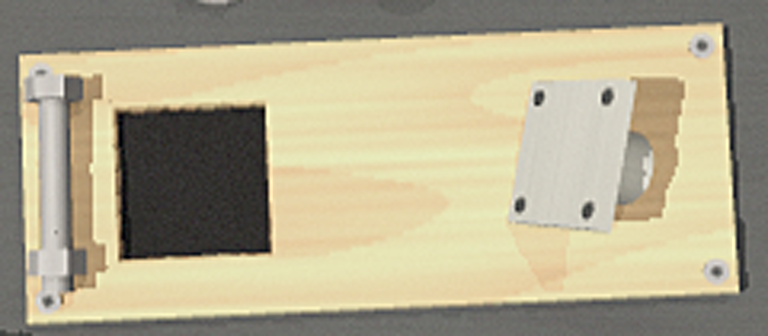

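The crop confirms it: a bare aluminium square flange with four holes, boss at crop (632,165). Board, pocket, tilt (28.5–29°) and face size (100 mm) all agree with the description. Next I write a pose-to-row helper.

```bash
cat >> h.py <<'E'
from scipy.spatial.transform import Rotation as Ro
def rel(p,R):
    s=r.state();R0=np.array(s["ee_rot"]);p0=np.array(s["ee_pos"])
    return (R0.T@(np.array(p)-p0)*1000).round(1).tolist(),np.degrees(Ro.from_matrix(R0.T@R).as_rotvec()).round(1).tolist()
H=np.array([.986,-.167,0]);H/=np.linalg.norm(H)      # cover's level axis
F=np.array([.167,.986,0]);F/=np.linalg.norm(F)       # level, towards pocket
def tool(elev,side,h=H):   # tool z in the plane normal to h; side=+1 points to pocket side; elev deg below level
    f=np.cross([0,0,1],h); e=np.radians(elev); z=side*np.cos(e)*f-np.sin(e)*np.array([0,0,1])
    return np.c_[np.cross(h,z),h,z]
E
python3 - <<'E'
from h import *
print(rel([.54,-.25,.25],tool(90,1)))
E
```

```text
([-595.1, -623.6, -18.7], [-0.0, 0.0, 74.6])
```

>>> send_rows:
  steps:
    - [[-595,-624,-19],[0,0,74.6],85]
    - [[-595,-624,-19],[0,0,74.6],85]
    - [[-595,-624,-19],[0,0,74.6],85]
    - [[-595,-624,-19],[0,0,74.6],85]
    - [[-595,-624,-19],[0,0,74.6],85]
    - [[-595,-624,-19],[0,0,74.6],85]
    - [[-595,-624,-19],[0,0,74.6],85]
    - [[-595,-624,-19],[0,0,74.6],85]
    - [[-595,-624,-19],[0,0,74.6],85]
    - [[-595,-624,-19],[0,0,74.6],85]
    - [[-595,-624,-19],[0,0,74.6],85]
    - [[-595,-624,-19],[0,0,74.6],85]
    - [[-595,-624,-19],[0,0,74.6],85]
    - [[-595,-624,-19],[0,0,74.6],85]
    - [[-595,-624,-19],[0,0,74.6],85]
    - [[-595,-624,-19],[0,0,74.6],85]
    - [[-595,-624,-19],[0,0,74.6],85]
    - [[-595,-624,-19],[0,0,74.6],85]
    - [[-595,-624,-19],[0,0,74.6],85]
    - [[-595,-624,-19],[0,0,74.6],85]

```text
clock: 2.4
ee_pos: [0.5394, -0.2496, 0.25]
ee_rot: [[0.166, 0.986, -0.001], [0.986, -0.166, 0.001], [0.001, -0.001, -1.0]]
force: [0.1, 1.1, 0.6]
gripper_width: 0.0851
finger_force: 0.0
```

```bash
python3 - <<'E'
from h import *
s=r.state();print(s["clock"],s["joint_positions"],s["ee_pos"],np.round(s["ee_rot"],3).tolist())
print(rel([.54,-.27,.25],tool(50,1)))
E
```

```text
2.4 [-5.33906469e-01  4.33275974e-01  1.39798394e+00  2.40182850e-04
  1.31121040e+00 -3.66807577e-01] [ 0.53941227 -0.24956165  0.25003568] [[0.166, 0.986, -0.001], [0.986, -0.166, 0.001], [0.001, -0.001, -1.0]]
([-20.1, 4.0, 0.0], [-0.1, 40.0, 0.0])
```

>>> send_rows:
  steps:
    - [[-60,0,0],[0,8,0],85]
    - [[-60,0,0],[0,16,0],85]
    - [[-60,0,0],[0,24,0],85]
    - [[-60,0,0],[0,32,0],85]
    - [[-60,0,0],[0,40,0],85]
    - [[-60,0,0],[0,40,0],85]

```text
clock: 3.0
ee_pos: [0.5288, -0.3095, 0.2481]
ee_rot: [[0.131, 0.986, 0.106], [0.751, -0.168, 0.639], [0.648, -0.004, -0.762]]
force: [-1.0, 1.1, -1.2]
gripper_width: 0.0849
finger_force: 0.0
```

```bash
cat > kin.py <<'E'
from h import *
from scipy.optimize import least_squares
def Rot(a,q): return Ro.from_euler(a,q).as_matrix()
def fk(q,k,s4=1):
    a1,d1,L1,a3,L2,L6=k
    A=Rot('z',q[0]);B=A@Rot('y',q[1]);C=B@Rot('y',q[2]);D=C@Rot('z',s4*q[3])@Rot('y',q[4]);E=D@Rot('z',q[5]+np.pi/2)
    return A@[a1,0,d1]+B@[0,0,L1]+C@[a3,0,L2]+E@[0,0,L6],E
K0=[0.,.4,.45,0,.45,.25]
D=[([1.04,0.494,1.345,0,1.302,-0.096],[0.26378526,0.56655268,0.2311691]),
([-.533906469,.433275974,1.39798394,.00024,1.3112104,-.366807577],[0.53941227,-.24956165,.25003568])]
E
python3 - <<'E'
from kin import *
s=r.state();q=s["joint_positions"];print(np.round(q,4).tolist(),np.array(s["ee_pos"]).round(5).tolist(),s["clock"])
for s4 in(1,-1): print(np.abs(fk(q,K0,s4)[1]-s["ee_rot"]).max())
E
```

```text
[-0.8983, 0.6847, 1.1535, 0.5151, 1.7897, -0.7412] [0.52879, -0.30954, 0.24811] 3.0
2.498001805406602e-16
0.7523980490477011
```

```bash
cat >> kin.py <<'E'
D.append(([-0.8983,0.6847,1.1535,0.5151,1.7897,-0.7412],[0.52879,-0.30954,0.24811]))
def fit(D):
    f=lambda k:np.concatenate([fk(q,k)[0]-p for q,p in D])
    return least_squares(f,K0,x_scale=.1)
lo=np.array([-2.91,-.82,.22,-1.22,.12,-3.08]);hi=np.array([2.91,2.16,2.67,4.37,2.79,3.08])
def ik(p,R,k,q0):
    best=None
    for s in range(12):
        g=np.clip(q0+(0 if s==0 else np.random.default_rng(s).normal(0,.5,6)),lo+.01,hi-.01)
        f=lambda q:np.r_[(fk(q,k)[0]-p)*3,(fk(q,k)[1]-R).ravel()]
        z=least_squares(f,g,bounds=(lo,hi))
        if best is None or z.cost<best.cost-1e-9: best=z
        if best.cost<1e-9: break
    return best.x,best.cost
E
python3 - <<'E'
from kin import *
z=fit(D);print(z.x.round(4),z.cost,np.linalg.svd(z.jac)[1].round(3));k=z.x
bz=np.array([-.147,-.863,-.483]);c=np.array([.559,-.155,.069]);up=np.cross(bz/np.linalg.norm(bz),-H)
g=c+.040*bz/np.linalg.norm(bz);print("grip",g)
q=np.array(D[-1][0])
for e in(90,60,45,35,30):
    R=tool(e,1);print("in",e,[ (lambda a:(a[0].round(2),round(a[1],7)))(ik(g-(b-.019)*R[:,2],R,k,q)) for b in(.0,.1)])
g2=np.array([.571,-.082,.018+.04])
for e in(90,60,45,35,30):
    R=tool(e,-1);a=ik(g2+.019*R[:,2],R,k,np.array(D[1][0]));print("out",e,a[0].round(2),round(a[1],7))
E
```

```text
[ 1.203   2.2041  0.9085  2.4969 -0.3616  0.4588] 0.003541205958164161 [3.392e+00 2.491e+00 5.250e-01 1.220e-01 4.000e-03 3.000e-03]
grip [ 0.55311902 -0.18952575  0.04967678]
in 90 [(array([-0.33,  1.18,  0.86,  0.  ,  1.1 , -0.16]), np.float64(0.0)), (array([-0.33,  0.99,  1.02,  0.  ,  1.14, -0.16]), np.float64(0.0))]
in 60 [(array([-0.67,  1.2 ,  0.81,  0.46,  1.42, -0.64]), np.float64(0.0)), (array([-0.73,  1.01,  0.95,  0.44,  1.49, -0.67]), np.float64(0.0))]
in 45 [(array([-0.78,  1.26,  0.74,  0.62,  1.65, -0.73]), np.float64(0.0)), (array([-0.86,  1.1 ,  0.85,  0.58,  1.73, -0.76]), np.float64(0.0))]
in 35 [(array([-0.84,  1.31,  0.68,  0.72,  1.8 , -0.74]), np.float64(0.0)), (array([-0.92,  1.18,  0.76,  0.68,  1.88, -0.77]), np.float64(0.0))]
in 30 [(array([-0.86,  1.35,  0.64,  0.78,  1.88, -0.74]), np.float64(0.0)), (array([-0.94,  1.23,  0.72,  0.73,  1.96, -0.77]), np.float64(0.0))]
out 90 [-0.14  1.18  0.87 -0.    1.09  0.03] 0.0
out 60 [ 0.22  1.22  0.81 -0.49  1.35  0.55] 0.0
out 45 [ 0.35  1.29  0.74 -0.66  1.58  0.67] 0.0
out 35 [ 0.41  1.34  0.67 -0.77  1.73  0.7 ] 0.0
out 30 [ 0.43  1.38  0.64 -0.82  1.8   0.7 ] 0.0
```

```bash
cat >> kin.py <<'E'
def fk(q,k):
    a1,d1,L1,a3,L2,L6,b1,b4=k
    A=Rot('z',q[0]);B=A@Rot('y',q[1]);C=B@Rot('y',q[2]);W=C@Rot('z',q[3]);D=W@Rot('y',q[4]);E=D@Rot('z',q[5]+np.pi/2)
    return A@[a1,b1,d1]+B@[0,0,L1]+C@[a3,0,L2]+W@[0,b4,0]+E@[0,0,L6],E
def fit(D):
    K=np.array([0.,.3,.4,0,.4,.25,.03,.03]);w=np.array([.02,.003,.003,.02,.003,.003,.003,.003])
    f=lambda k:np.concatenate([100*np.concatenate([fk(q,k)[0]-p for q,p in D]),w*(k-K)])
    z=least_squares(f,K,x_scale=.1,max_nfev=5000,xtol=1e-14,ftol=1e-14);print("fit",z.x.round(4),"res mm",np.abs(z.fun[:-8]).max()*10,np.linalg.svd(z.jac)[1].round(3));return z.x
E
cat > t.py <<'E'
from kin import *
k=fit(D)
bz=np.array([-.147,-.863,-.483]);bz/=np.linalg.norm(bz);c=np.array([.559,-.155,.069])
g=c+.040*bz
q=np.array(D[-1][0])
for e in(90,60,45,35,30):
    R=tool(e,1);print("in",e,[ (lambda a:(a[0].round(2),round(a[1],7)))(ik(g-(b-.019)*R[:,2],R,k,q)) for b in(.0,.1)])
g2=np.array([.571,-.082,.018+.04])
for e in(90,60,45,35,30):
    R=tool(e,-1);a=ik(g2+.019*R[:,2],R,k,np.array(D[1][0]));print("out",e,a[0].round(2),round(a[1],7))
E
python3 t.py
```

```text
fit [6.000e-03 3.356e-01 6.001e-01 1.985e-01 3.983e-01 3.357e-01 5.890e-02
 5.000e-04] res mm 0.12408569904026612 [3.40102e+02 2.49216e+02 2.42952e+02 4.66100e+01 3.03960e+01 1.00050e+01
 3.89000e-01 3.23000e-01]
in 90 [(array([-0.43,  0.74,  1.54,  0.  ,  0.85, -0.26]), np.float64(0.0)), (array([-0.43,  0.58,  1.51, -0.  ,  1.05, -0.26]), np.float64(0.0))]
in 60 [(array([-0.68,  0.84,  1.44,  0.49,  1.18, -0.77]), np.float64(0.0)), (array([-0.74,  0.73,  1.37,  0.44,  1.37, -0.74]), np.float64(0.0))]
in 45 [(array([-0.76,  0.94,  1.36,  0.64,  1.39, -0.89]), np.float64(0.0)), (array([-0.85,  0.87,  1.27,  0.58,  1.57, -0.85]), np.float64(0.0))]
in 35 [(array([-0.81,  1.02,  1.3 ,  0.72,  1.54, -0.94]), np.float64(0.0)), (array([-0.9 ,  0.97,  1.19,  0.66,  1.7 , -0.9 ]), np.float64(0.0))]
in 30 [(array([-0.82,  1.06,  1.27,  0.76,  1.61, -0.96]), np.float64(0.0)), (array([-0.92,  1.02,  1.15,  0.7 ,  1.77, -0.91]), np.float64(0.0))]
out 90 [-0.25  0.72  1.56 -0.    0.86 -0.08] 0.0
out 60 [ 0.02  0.81  1.5  -0.61  1.03  0.57] 0.0
out 45 [ 0.13  0.91  1.45 -0.81  1.21  0.76] 0.0
out 35 [ 0.18  0.99  1.4  -0.91  1.34  0.85] 0.0
out 30 [ 0.2   1.03  1.37 -0.96  1.41  0.88] 0.0
```

```bash
cat > t2.py <<'E'
from kin import *
k=fit(D)
bz=np.array([-.147,-.863,-.483]);bz/=np.linalg.norm(bz);c=np.array([.559,-.155,.069]);g=c+.042*bz
P=[]
for n in("top","side"):
    d=np.load(n+"0.npz")["d"];P.append(pts(d,r.get_calibration(n))[0])
P=np.vstack(P);P=P[(P[:,2]>.03)&(P[:,2]<.2)&(P[:,0]>.25)&(P[:,0]<.8)&(P[:,1]<.3)&(P[:,1]>-.6)]
print("greens",P[(P[:,1]<-.3)].max(0).round(3))
for e in(35,40,45):
  for b in(0,.12):
    R=tool(e,1);gg=g-b*R[:,2];L=(P-gg)@R
    m=(L[:,2]<-.054)&(L[:,2]>-.34)&(np.linalg.norm(P-c,axis=1)>.09)
    rad=np.hypot(L[m,0],L[m,1]);i=rad.argmin();print(e,b,"min dist to axis",rad[i].round(3),P[m][i].round(3),L[m][i].round(3))
R=tool(42,1)
s=r.state()
print("stand",rel(g-(.12-.019)*R[:,2],R),"grip",g)
E
python3 t2.py
```

```text
fit [6.000e-03 3.356e-01 6.001e-01 1.985e-01 3.983e-01 3.357e-01 5.890e-02
 5.000e-04] res mm 0.12408569904026612 [3.40102e+02 2.49216e+02 2.42952e+02 4.66100e+01 3.03960e+01 1.00050e+01
 3.89000e-01 3.23000e-01]
greens [ 0.766 -0.335  0.097]
35 0 min dist to axis 0.072 [ 0.494 -0.366  0.096] [-0.066 -0.028 -0.177]
35 0.12 min dist to axis 0.072 [ 0.494 -0.366  0.096] [-0.066 -0.028 -0.057]
40 0 min dist to axis 0.085 [ 0.495 -0.36   0.092] [-0.08  -0.028 -0.163]
40 0.12 min dist to axis 0.089 [ 0.511 -0.381  0.096] [-0.088 -0.009 -0.059]
45 0 min dist to axis 0.098 [ 0.495 -0.36   0.092] [-0.094 -0.028 -0.155]
45 0.12 min dist to axis 0.111 [ 0.52  -0.39   0.094] [-0.111  0.001 -0.055]
stand ([-50.6, 4.4, 129.9], [-0.1, 7.6, -0.2]) grip [ 0.55282497 -0.19125204  0.04871062]
```

```bash
python3 - <<'E'
from h import *
R=tool(40,1);g=np.array([.5528,-.1913,.0487])
print(rel(g-(.12-.019)*R[:,2],R))
E
```

```text
([-54.2, 4.4, 130.4], [-0.1, 9.6, -0.2])
```

>>> send_rows:
  steps:
    - [[-54,4,60],[-0.1,5,-0.2],85]
    - [[-54,4,100],[-0.1,9.6,-0.2],85]
    - [[-54.2,4.4,130.4],[-0.1,9.6,-0.2],85]
    - [[-54.2,4.4,130.4],[-0.1,9.6,-0.2],85]
    - [[-54.2,4.4,130.4],[-0.1,9.6,-0.2],85]
    - [[-54.2,4.4,130.4],[-0.1,9.6,-0.2],85]

```text
clock: 3.6
ee_pos: [0.542, -0.2685, 0.1173]
ee_rot: [[0.102, 0.987, 0.128], [0.643, -0.164, 0.748], [0.759, 0.006, -0.651]]
force: [-0.0, -0.2, 0.4]
gripper_width: 0.0849
finger_force: 0.0
```

```bash
python3 - <<'E'
from h import *
R=tool(40,1);g=np.array([.5528,-.1913,.0487])
print(rel(g+.019*R[:,2],R),r.state()["joint_positions"])
E
```

```text
([-1.2, -2.4, 122.8], [0.1, 0.6, 0.4]) [-0.88812382  0.87088167  1.26533758  0.61003436  1.64432807 -0.88765067]
```

>>> send_rows:
  steps:
    - [[0,-1,40],[0,0.3,0],85]
    - [[0,-1,70],[0,0.3,0],85]
    - [[0,-1,90],[0,0.3,0],85]
    - [[0,-1,90],[0,0.3,0],85]
    - [[0,-1,90],[0,0.3,0],85]

```text
clock: 4.1
ee_pos: [0.5524, -0.2016, 0.0586]
ee_rot: [[0.102, 0.986, 0.129], [0.638, -0.165, 0.753], [0.764, 0.006, -0.646]]
force: [-0.3, -0.6, 0.2]
gripper_width: 0.0853
finger_force: 0.0
```

```bash
python3 - <<'E'
from h import *
R=tool(40,1);g=np.array([.5528,-.1913,.0487])
print(rel(g+.019*R[:,2],R))
img,d=r.read_camera("side");cv2.imwrite("pics/side1.png",cv2.resize(img[120:300,220:460],None,fx=3.2,fy=3.2))
E
```

```text
([-0.8, -1.4, 33.2], [0.1, 0.2, 0.3])
```

View pics/side1.png

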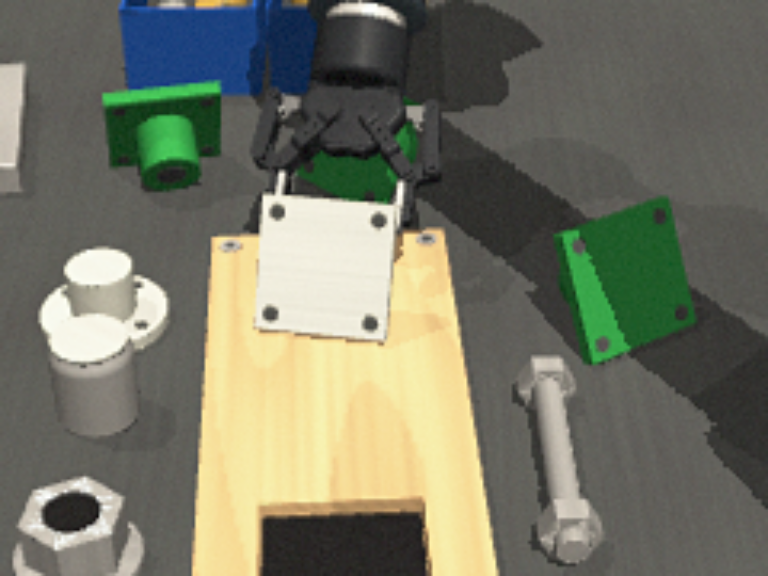

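The fingers straddle the boss behind the flange, with finger edges at crop (280,180) and (402,190). I'll advance and close.

>>> send_rows:
  steps:
    - [[0,-1,15],[0,0,0],85]
    - [[0,-1,28],[0,0,0],85]
    - [[0,-1,35],[0,0,0],85]
    - [[0,-1,35],[0,0,0],85]

```text
clock: 4.55
ee_pos: [0.5549, -0.1728, 0.0339]
ee_rot: [[0.104, 0.986, 0.127], [0.635, -0.164, 0.755], [0.766, 0.002, -0.643]]
force: [0.6, 0.1, -0.6]
gripper_width: 0.085
finger_force: 0.0
```

>>> send_rows:
  newtons: 50
  steps:
    - [[0,0,0],[0,0,0],60]
    - [[0,0,0],[0,0,0],50]
    - [[0,0,0],[0,0,0],45]
    - [[0,0,0],[0,0,0],40]
    - [[0,0,0],[0,0,0],40]
    - [[0,0,0],[0,0,0],40]
    - [[0,0,0],[0,0,0],40]

```text
clock: 5.25
ee_pos: [0.5554, -0.1744, 0.0348]
ee_rot: [[0.103, 0.986, 0.129], [0.636, -0.165, 0.754], [0.765, 0.004, -0.644]]
force: [0.5, -2.5, 5.3]
gripper_width: 0.0508
finger_force: 52.1
```

```bash
cat > arc.py <<'E'
from h import *
import sys,json
E=np.array([.563,-.1315,.0255]);s=r.state();R0=np.array(s["ee_rot"]);v=R0.T@(np.array(s["ee_pos"])-E)
a0,a1,n,drop=map(float,sys.argv[1:5]); out=[]
for i,a in enumerate(np.linspace(a0,a1,int(n)+1)[1:]):
    t=(Ro.from_rotvec([0,-np.radians(a),0]).as_matrix()@v-v)*1000 - R0.T@[0,0,drop*(i+1)/n]
    out.append([[round(x) if abs(round(x))>0 else 0 for x in t],[0,-round(a),0],40])
print(json.dumps(out)); print(v)
E
python3 arc.py 0 60 15 0
```

```text
[[[3, 0, -1], [0, -4, 0], 40], [[6, 0, -3], [0, -8, 0], 40], [[9, 0, -3], [0, -12, 0], 40], [[12, 0, -4], [0, -16, 0], 40], [[15, 0, -5], [0, -20, 0], 40], [[18, 0, -5], [0, -24, 0], 40], [[21, 0, -5], [0, -28, 0], 40], [[24, 0, -5], [0, -32, 0], 40], [[27, 0, -5], [0, -36, 0], 40], [[30, 0, -4], [0, -40, 0], 40], [[33, 0, -4], [0, -44, 0], 40], [[36, 0, -3], [0, -48, 0], 40], [[39, 0, -1], [0, -52, 0], 40], [[42, 0, 0], [0, -56, 0], 40], [[45, 0, 2], [0, -60, 0], 40]]
[-0.0209283  -0.0003437  -0.03932637]
```

>>> send_rows:
  steps:
    - [[3,0,-1],[0,-4,0],40]
    - [[6,0,-3],[0,-8,0],40]
    - [[9,0,-3],[0,-12,0],40]
    - [[12,0,-4],[0,-16,0],40]
    - [[15,0,-5],[0,-20,0],40]
    - [[18,0,-5],[0,-24,0],40]
    - [[21,0,-5],[0,-28,0],40]
    - [[24,0,-5],[0,-32,0],40]
    - [[27,0,-5],[0,-36,0],40]
    - [[30,0,-4],[0,-40,0],40]
    - [[33,0,-4],[0,-44,0],40]
    - [[36,0,-3],[0,-48,0],40]
    - [[39,0,-1],[0,-52,0],40]
    - [[42,0,0],[0,-56,0],40]
    - [[45,0,2],[0,-60,0],40]
    - [[45,0,2],[0,-60,0],40]
    - [[45,0,2],[0,-60,0],40]

```text
clock: 6.95
ee_pos: [0.5598, -0.1434, 0.0673]
ee_rot: [[0.162, 0.987, -0.026], [0.971, -0.164, -0.172], [-0.174, 0.002, -0.985]]
force: [0.4, 0.3, -5.1]
gripper_width: 0.0504
finger_force: 52.8
```

```bash
python3 arc.py 0 58 15 0; python3 - <<'E'
from h import *
print(r.state()["joint_positions"])
img,d=r.read_camera("side");cv2.imwrite("pics/side2.png",cv2.resize(img[120:300,220:460],None,fx=3.2,fy=3.2))
E
```

```text
[[[3, 0, -1], [0, -4, 0], 40], [[5, 0, -2], [0, -8, 0], 40], [[8, 0, -3], [0, -12, 0], 40], [[11, 0, -4], [0, -15, 0], 40], [[14, 0, -4], [0, -19, 0], 40], [[17, 0, -4], [0, -23, 0], 40], [[20, 0, -5], [0, -27, 0], 40], [[23, 0, -4], [0, -31, 0], 40], [[26, 0, -4], [0, -35, 0], 40], [[29, 0, -4], [0, -39, 0], 40], [[31, 0, -3], [0, -43, 0], 40], [[34, 0, -2], [0, -46, 0], 40], [[37, 0, -1], [0, -50, 0], 40], [[40, 0, 0], [0, -54, 0], 40], [[42, 0, 2], [0, -58, 0], 40]]
[-0.01937689 -0.00109429 -0.03903674]
[-0.253609    0.63750091  1.63728117 -0.22985936  0.86190668  0.06063582]
```

View pics/side2.png

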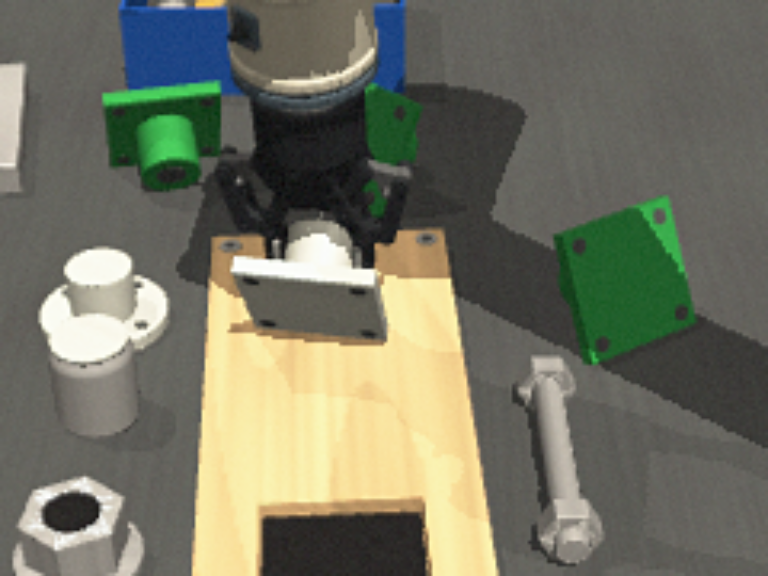

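The cover is held and has turned past vertical: flange upper edge at crop y≈270, lower edge at y≈335. I'll continue the turn.

>>> send_rows:
  steps:
    - [[3,0,-1],[0,-4,0],40]
    - [[5,0,-2],[0,-8,0],40]
    - [[8,0,-3],[0,-12,0],40]
    - [[11,0,-4],[0,-15,0],40]
    - [[14,0,-4],[0,-19,0],40]
    - [[17,0,-4],[0,-23,0],40]
    - [[20,0,-5],[0,-27,0],40]
    - [[23,0,-4],[0,-31,0],40]
    - [[26,0,-4],[0,-35,0],40]
    - [[29,0,-4],[0,-39,0],40]
    - [[31,0,-3],[0,-43,0],40]
    - [[34,0,-2],[0,-46,0],40]
    - [[37,0,-1],[0,-50,0],40]
    - [[40,0,0],[0,-54,0],40]
    - [[42,0,2],[0,-58,0],40]
    - [[42,0,2],[0,-58,0],40]
    - [[42,0,2],[0,-58,0],40]

```text
clock: 8.7
ee_pos: [0.5667, -0.1042, 0.0577]
ee_rot: [[0.064, 0.986, -0.154], [0.37, -0.167, -0.914], [-0.927, 0.002, -0.375]]
force: [0.1, 0.2, -4.5]
gripper_width: 0.0508
finger_force: 53.0
```

```bash
python3 - <<'E'
from h import *
s=r.state();print(s["joint_positions"]); R=np.array(s["ee_rot"]);print("down 1mm in tool",-R.T[:,2])
for n in("side","top"):
    img,d=r.read_camera(n);c=r.get_calibration(n);P,u,v=pts(d,c)
    col=img[v,u].astype(int)
    for yy in(-.12,-.10,-.08,-.06,-.05): # flange top heights near its edges
        m=(abs(P[:,0]-(.571-.04+.0))<.006)&(abs(P[:,1]-yy)<.006);m2=(abs(P[:,0]-.613)<.005)&(abs(P[:,1]-yy)<.006)
        print(n,yy,P[m][:,2].round(3)[:4],P[m2][:,2].round(3)[:4])
    if n=="side":cv2.imwrite("pics/side3.png",cv2.resize(img[120:300,220:460],None,fx=3.2,fy=3.2))
E
```

```text
[ 0.22447647  1.03301465  1.46818095 -1.03603284  1.48061892  0.98495202]
down 1mm in tool [ 0.92682443 -0.00198066  0.37548976]
side -0.12 [] []
side -0.1 [0.068] []
side -0.08 [0.07  0.07  0.071 0.071] []
side -0.06 [0.083 0.082 0.036 0.036] []
side -0.05 [0.088 0.09  0.082 0.09 ] []
top -0.12 [0.034 0.035 0.035 0.039] [0.036 0.035 0.036 0.035]
top -0.1 [0.071 0.069 0.034 0.038] [0.038 0.037 0.034 0.039]
top -0.08 [0.074 0.074 0.074 0.072] [0.079 0.038 0.039 0.082]
top -0.06 [0.081 0.089 0.089 0.077] [0.077 0.083 0.086 0.086]
top -0.05 [0.076 0.085 0.087 0.079] [0.039 0.037 0.037 0.037]
```

View pics/side3.png

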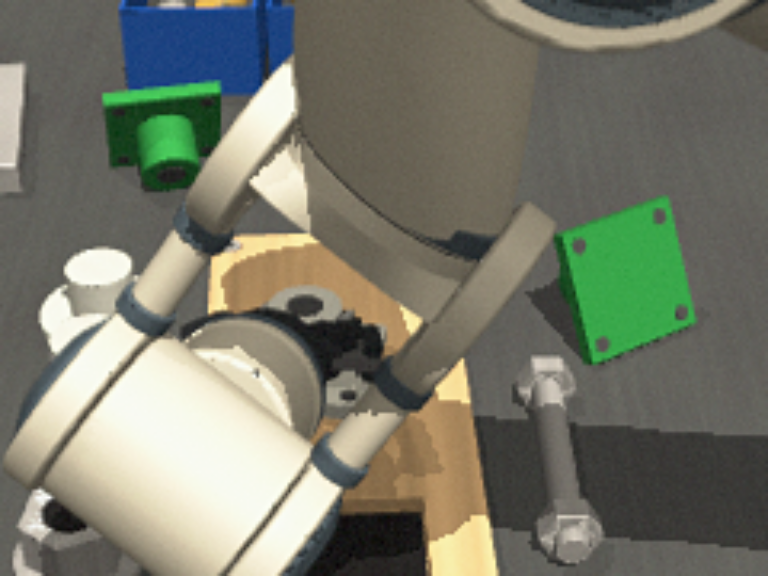

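The boss is up and the flange (top at 35–37 mm) hangs about 6 mm over the board. I'll lower it and let go.

>>> send_rows:
  steps:
    - [[2,0,1],[0,0,0],40]
    - [[4,0,1.5],[0,0,0],40]
    - [[5,0,2],[0,0,0],40]
    - [[6,0,2.4],[0,0,0],40]
    - [[6,0,2.4],[0,0,0],40]

```text
clock: 9.3
ee_pos: [0.567, -0.1036, 0.052]
ee_rot: [[0.065, 0.986, -0.152], [0.367, -0.165, -0.915], [-0.928, 0.004, -0.373]]
force: [0.3, -0.4, -4.1]
gripper_width: 0.0508
finger_force: 53.2
```

>>> send_rows:
  steps:
    - [[0,0,0],[0,0,0],55]
    - [[0,0,0],[0,0,0],60]
    - [[0,0,0],[0,0,0],70]
    - [[0,0,0],[0,0,0],85]
    - [[0,0,0],[0,0,0],85]
    - [[0,0,0],[0,0,0],85]

```text
clock: 9.9
ee_pos: [0.567, -0.1036, 0.0521]
ee_rot: [[0.065, 0.986, -0.152], [0.367, -0.165, -0.915], [-0.928, 0.004, -0.373]]
force: [0.0, 0.2, -0.0]
gripper_width: 0.0853
finger_force: 0.0
```

```bash
python3 - <<'E'
from h import *
s=r.state();p=np.array(s["ee_pos"]);R=np.array(s["ee_rot"]);g=p-.019*R[:,2];print("grasp pt",g)
R2=tool(90,1)
print(rel(p-R[:,2]*.03+[0,0,.12],R), rel([g[0],g[1],.19],R2))
E
```

```text
grasp pt [ 0.56988387 -0.086216    0.05915275]
([-111.3, 0.4, -74.8], [0.0, 0.0, 0.0]) ([-121.4, 0.5, -67.8], [0.3, 68.1, -0.0])
```

>>> send_rows:
  steps:
    - [[-40,0,-15],[0,0,0],85]
    - [[-75,0,-30],[0,0,0],85]
    - [[-100,0,-55],[0,7,0],85]
    - [[-121,0,-68],[0,14,0],85]
    - [[-121,0,-68],[0,21,0],85]
    - [[-121,0,-68],[0,28,0],85]
    - [[-121,0,-68],[0,35,0],85]
    - [[-121,0,-68],[0,42,0],85]
    - [[-121,0,-68],[0,49,0],85]
    - [[-121,0,-68],[0,56,0],85]
    - [[-121,0,-68],[0,62,0],85]
    - [[-121,0,-68],[0,68,0],85]
    - [[-121,0,-68],[0,68,0],85]
    - [[-121,0,-68],[0,68,0],85]

```text
clock: 11.3
ee_pos: [0.569, -0.0865, 0.1895]
ee_rot: [[0.167, 0.986, 0.002], [0.986, -0.167, -0.004], [-0.004, 0.003, -1.0]]
force: [-0.3, -0.5, 1.2]
gripper_width: 0.0848
finger_force: 0.0
```

>>> send_rows:
  steps:
    - [[-50,-10,-20],[0,0,0],85]
    - [[-100,-20,-40],[0,0,0],85]
    - [[-150,-25,-40],[0,0,0],85]
    - [[-190,-30,-40],[0,0,0],85]
    - [[-190,-30,-40],[0,0,0],85]
    - [[-190,-30,-40],[0,0,0],85]

```text
clock: 11.9
ee_pos: [0.5081, -0.2683, 0.2295]
ee_rot: [[0.166, 0.986, 0.002], [0.986, -0.166, -0.003], [-0.003, 0.002, -1.0]]
force: [0.6, 1.0, -0.1]
gripper_width: 0.0846
finger_force: 0.0
```

```bash
cat > look.py <<'E'
from h import *
def look(tag):
  for n in("top","side"):
    img,d=r.read_camera(n);c=r.get_calibration(n)
    if n=="top":cv2.imwrite(f"pics/{n}_{tag}.png",cv2.resize(img[180:285,220:460],None,fx=3.2,fy=3.2))
    P,u,v=pts(d,c);col=img[v,u].astype(int);sat=abs(col[:,2]-col[:,0])
    rot=np.array([[-.0565,.9984],[.9984,.0565]]);L=(P[:,:2]-[.5475,-.0295])@rot.T  # along board, across (+x world)
    on=(abs(L[:,1])<.09)&(abs(L[:,0])<.165)&(sat<30)
    fl=on&(abs(P[:,2]-np.median(P[on&(P[:,2]>.012)&(P[:,2]<.04)][:,2]))<.006) if (on&(P[:,2]>.012)&(P[:,2]<.04)).any() else on
    b=on&(P[:,2]>.045)&(P[:,2]<.09)
    z=P[fl][:,2];rc=cv2.minAreaRect((P[fl][:,:2]*1000).astype(np.float32));print(n,"flange",np.array(rc[0]).round(1),np.array(rc[1]).round(1),round(rc[2],1),"z",np.percentile(z,[5,50,95]).round(4))
    if b.sum()>10: print("  boss rect",cv2.minAreaRect((P[b&(P[:,2]>.068 if n=="top" else P[:,2]>.04)][:,:2]*1000).astype(np.float32)),np.percentile(P[b][:,2],[50,95]).round(4))
E
python3 -c "
from look import *;look('4')
s=r.state();print(s['ee_pos'],np.round(s['ee_rot'],3).tolist(),s['clock'])"
```

```text
top flange [570.7 -83.1] [ 99.9 100.2] 80.7 z [0.0261 0.0299 0.0332]
  boss rect ((569.9058227539062, -83.19029998779297), (50.21235275268555, 50.80345153808594), 44.80259323120117) [0.0747 0.0779]
side flange [571.3 -82.6] [106.6 100.8] 80.6 z [0.0254 0.0289 0.0313]
  boss rect ((571.0535278320312, -82.20478820800781), (52.922306060791016, 52.2078742980957), 80.11154174804688) [0.0725 0.0758]
[ 0.50864992 -0.266796    0.22955   ] [[0.164, 0.987, 0.002], [0.987, -0.164, -0.003], [-0.002, 0.003, -1.0]] 12.0
```

View pics/top_4.png

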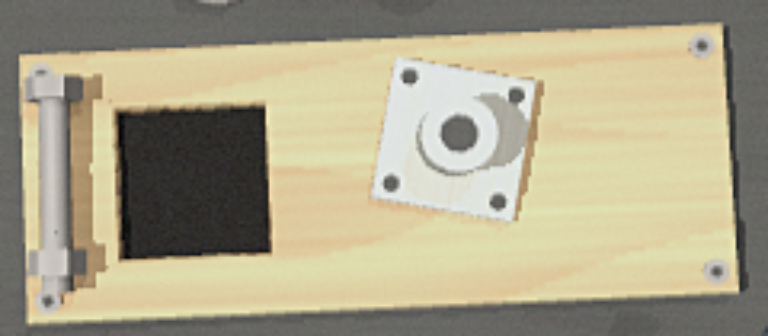

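The cover lies flat, boss up, at crop (458,135). It measures (571,−83) mm with the flange top at 30 mm and is 12.5° off square to the board. I'll grip the boss from above.

```bash
python3 - <<'E'
from h import *
print(rel([.571,-.083,.15],tool(90,1)),rel([.571,-.083,.038],tool(90,1)))
E
```

```text
([191.7, 31.2, 79.2], [0.1, 0.1, 0.2]) ([192.0, 30.9, 191.2], [0.1, 0.1, 0.2])
```

>>> send_rows:
  steps:
    - [[50,8,20],[0,0,0.2],85]
    - [[95,16,40],[0,0,0.2],85]
    - [[140,24,60],[0,0,0.2],85]
    - [[180,31,75],[0,0,0.2],85]
    - [[192,31,79],[0,0,0.2],85]
    - [[192,31,79],[0,0,0.2],85]
    - [[192,31,110],[0,0,0.2],85]
    - [[192,31,140],[0,0,0.2],85]
    - [[192,31,170],[0,0,0.2],85]
    - [[192,31,185],[0,0,0.2],85]
    - [[192,31,190],[0,0,0.2],85]
    - [[192,31,190],[0,0,0.2],85]
    - [[192,31,190],[0,0,0.2],60]
    - [[192,31,190],[0,0,0.2],45]
    - [[192,31,190],[0,0,0.2],40]
    - [[192,31,190],[0,0,0.2],40]
    - [[192,31,190],[0,0,0.2],40]
    - [[192,31,190],[0,0,0.2],40]

```text
clock: 13.8
ee_pos: [0.5718, -0.0845, 0.0409]
ee_rot: [[0.168, 0.986, 0.005], [0.986, -0.168, -0.003], [-0.002, 0.005, -1.0]]
force: [-1.9, 0.2, 10.5]
gripper_width: 0.0509
finger_force: 50.5
```

```bash
python3 - <<'E'
from h import *
s=r.state();p=np.array(s["ee_pos"]);print(s["clock"])
psi=np.radians(12.6);h=np.array([np.cos(psi)*H[0]-np.sin(psi)*H[1],np.sin(psi)*H[0]+np.cos(psi)*H[1],0])
# cover centre follows the gripper: pocket (.5402,.0998)
print(rel([.5402,.0998,p[2]],tool(90,1,h)),h)
E
```

```text
13.8
([176.4, -62.1, -0.7], [0.3, 0.1, -12.7]) [0.99864141 0.05210892 0.        ]
```

>>> send_rows:
  steps:
    - [[0,0,-1.5],[0,0,0],40]
    - [[5,-2,-1.5],[0,0,-3],40]
    - [[15,-5,-1.5],[0,0,-6],40]
    - [[25,-9,-1.5],[0,0,-9],40]
    - [[40,-14,-1.5],[0,0,-12.7],40]
    - [[55,-19,-1.5],[0,0,-12.7],40]
    - [[70,-25,-1.5],[0,0,-12.7],40]
    - [[85,-30,-1.5],[0,0,-12.7],40]
    - [[100,-35,-1.5],[0,0,-12.7],40]
    - [[115,-40,-1.5],[0,0,-12.7],40]
    - [[130,-46,-1.5],[0,0,-12.7],40]
    - [[145,-51,-1.5],[0,0,-12.7],40]
    - [[160,-56,-1.5],[0,0,-12.7],40]
    - [[170,-60,-1.5],[0,0,-12.7],40]
    - [[176,-62,-1.5],[0,0,-12.7],40]
    - [[176,-62,-1.5],[0,0,-12.7],40]

```text
clock: 15.4
ee_pos: [0.5394, 0.1003, 0.0404]
ee_rot: [[-0.053, 0.999, 0.003], [0.999, 0.053, -0.002], [-0.002, 0.003, -1.0]]
force: [0.4, -0.8, -4.9]
gripper_width: 0.0509
finger_force: 52.9
```

```bash
python3 - <<'E'
from look import *;look('5')
s=r.state();p=np.array(s["ee_pos"]);h=np.array([.99864,.0521,0]);print(p,s["force"],rel([.5402,.0998,p[2]],tool(90,1,h)))
E
```

```text
top flange [493.4 102.3] [ 5.4 58.2] 3.3 z [0.0267 0.0293 0.0318]
side flange [540.5  93.7] [99.7 83.4] 3.8 z [0.0267 0.0287 0.0315]
  boss rect ((539.6417236328125, 102.50260925292969), (52.165443420410156, 97.69402313232422), 75.1122817993164) [0.0724 0.0845]
[0.53975546 0.09942118 0.0404693 ] [ 0.10024271 -0.67195799 -4.12315087] ([0.4, 0.5, 0.0], [0.2, 0.1, 0.0])
```

View pics/top_5.png

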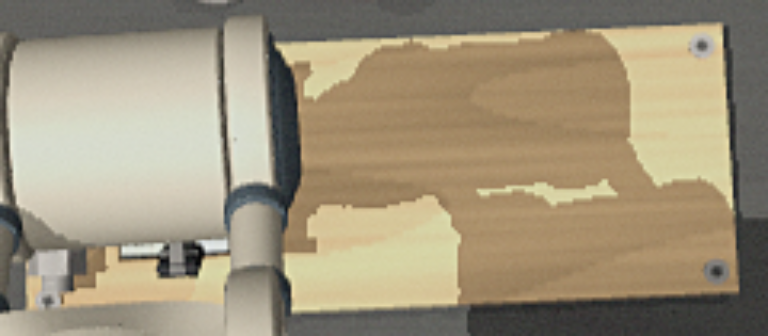

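The top view is blocked by the wrist, but the side cloud and the tool pose put the cover at (540,100), square to within about 0.6°, with only its weight on the wrist. I'll lower it into the pocket.

>>> send_rows:
  steps:
    - [[0.4,0.4,2],[0,0,0],40]
    - [[0.4,0.4,4],[0,0,0],40]
    - [[0.4,0.4,6],[0,0,0],40]
    - [[0.4,0.4,8],[0,0,0],40]
    - [[0.4,0.4,10],[0,0,0],40]
    - [[0.4,0.4,11],[0,0,0],40]
    - [[0.4,0.4,11],[0,0,0],40]

```text
clock: 16.2
ee_pos: [0.5401, 0.1, 0.0294]
ee_rot: [[-0.052, 0.999, 0.003], [0.999, 0.052, -0.002], [-0.003, 0.003, -1.0]]
force: [0.0, 0.5, -4.8]
gripper_width: 0.0508
finger_force: 52.9
```

>>> send_rows:
  steps:
    - [[0,0,1],[0,0,0],40]
    - [[0,0,2],[0,0,0],40]
    - [[0,0,2],[0,0,0],40]

```text
clock: 16.5
ee_pos: [0.5403, 0.1, 0.0288]
ee_rot: [[-0.052, 0.999, 0.004], [0.999, 0.052, -0.002], [-0.003, 0.004, -1.0]]
force: [-6.3, -0.7, 22.6]
gripper_width: 0.0509
finger_force: 55.7
```

>>> send_rows:
  steps:
    - [[0,0,1],[0,0,0],55]
    - [[0,0,1],[0,0,0],65]
    - [[0,0,1],[0,0,0],85]
    - [[0,0,1],[0,0,0],85]
    - [[0,0,1],[0,0,0],85]
    - [[0,0,-30],[0,0,0],85]
    - [[0,0,-70],[0,0,0],85]
    - [[0,0,-120],[0,0,0],85]
    - [[-50,0,-150],[0,0,0],85]
    - [[-100,-40,-180],[0,0,0],85]
    - [[-150,-80,-190],[0,0,0],85]
    - [[-200,-80,-190],[0,0,0],85]
    - [[-250,-80,-190],[0,0,0],85]
    - [[-250,-80,-190],[0,0,0],85]
    - [[-250,-80,-190],[0,0,0],85]

```text
clock: 18.0
ee_pos: [0.4727, -0.1573, 0.2183]
ee_rot: [[-0.049, 0.999, 0.004], [0.999, 0.049, -0.004], [-0.004, 0.004, -1.0]]
force: [-0.5, 0.8, -0.2]
gripper_width: 0.085
finger_force: 0.0
```

```bash
python3 - <<'E'
from look import *
for n in("top","side"):
    img,d=r.read_camera(n);c=r.get_calibration(n);P,u,v=pts(d,c)
    if n=="top":cv2.imwrite("pics/top_6.png",cv2.resize(img[180:285,220:460],None,fx=3.2,fy=3.2))
    L=(P[:,:2]-[.5402,.0998])@np.array([[-.0565,.9984],[.9984,.0565]]).T
    m=(np.abs(L).max(1)<.046)&(np.hypot(*L.T)>.034)&(P[:,2]<.035)
    A=np.c_[L[m],np.ones(m.sum())];k=np.linalg.lstsq(A,P[m][:,2],rcond=None)[0];print(n,"flange z",k[2].round(4),"tilt deg",np.degrees(k[:2]).round(2),m.sum())
    b=(np.abs(L).max(1)>.058)&(np.abs(L[:,1])<.08)&(L[:,0]<.058)&(L[:,0]>-.12)&(P[:,2]<.03);print(" board z",np.median(P[b][:,2]).round(4))
E
```

```text
top flange z 0.018 tilt deg [-0.05 -0.05] 934
 board z 0.0179
side flange z 0.0172 tilt deg [-0.03 -0.13] 681
 board z 0.0171
```

View pics/top_6.png

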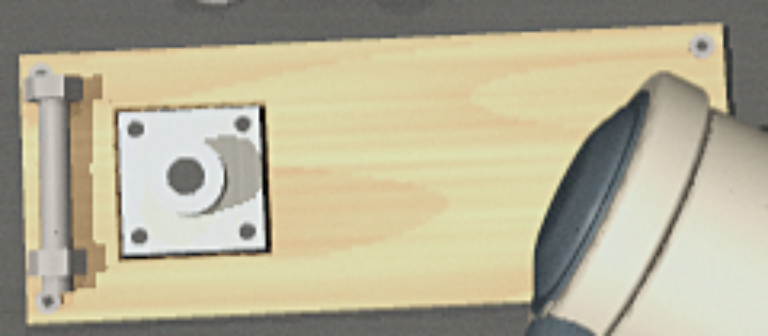

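The cover sits boss up in the pocket at crop (190,180). Its flange is level with the board within 0.2 mm, and the bolt hasn't moved. I'll hand it in.

```bash
python3 -c "
from station import r
print(r.sign_off())"
```

```text
the job is handed in; nothing more can be done
None
```

The cover was tipped onto its flange and slid boss up into the pocket, its flange level with the board to within 0.2 mm; the job was handed in about 18 s into the 72 s limit, with the other hardware not touched.

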